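Open the ink case's dial padlock and present it

ROBOT

A 6-joint arm with a two-finger parallel gripper is mounted at the origin on the work surface. World frame = base frame: x ahead of the robot, y to its left, z up, the work surface at z = 0. Lengths are in mm, angles in rad, forces in N, time in s.
With the tool pointing down it reaches from about 275 to 1000 mm from the base axis. Payload 8.4 kg.
Tool frame: the origin (TCP) lies between the finger pads; the fingertips stand r.finger_overhang ahead of it and the grasp point (between the pads) is the TCP (r.finger_overhang is the distance from the TCP to the fingertips, in mm); z points along the fingers, y is the line along which they close (so a half turn about z gives the same grasp; the last joint's range is limited). The gripper opens to 85 mm and grips with 20 to 120 N. Pads are 22 mm wide; open, the fingers measure 114 mm over their backs; the gripper's body (76 mm by 85 mm) begins 54 mm behind the grasp point. The pads swing forward as they close: fully open they stand 13 mm farther back than shut.
Start: joints at [-1.194, 0.353, 1.633, -0, 1.155, -0.002], TCP at [231.127, -580.696, 250.281] pointing down, gripper open.
Joint ranges: [-2.63, 2.63], [-0.92, 2.1], [0.06, 2.66], [-1.3, 4.44], [0, 2.69], [-3.02, 3.02]. Speed limits (rad/s): [2.22, 2.22, 2.79, 3.14, 3.14, 3.14].

INTERFACE

Orientations are given as [roll, pitch, yaw] about the fixed x, y, z axes, in that order (R = Rz(yaw) Ry(pitch) Rx(roll)).
In Python, from rig import r, cams, sign_off gives the robot as it stands.
- The arm moves only by the shell command python3 -m crank 'ROWS' [FORCE]. ROWS is JSON, a list of rows, each a list of 7 numbers: the shift along the tool's x, y, z in m, then the turn, a rotation vector about the tool's x, y, z in rad, then the closure, from 0 (fully open) to 1 (shut). In form: [[dx, dy, dz, ax, ay, az, gripper], ...]. A call has 1 to 5 rows; each row is the pose to reach, as a shift and turn from the pose commanded when the call began, along the tool's axes at that moment; what a row does not reach only later rows make up. A row lasts 1/10 s, in which the tool goes at most 50 mm and 8.59 degrees, less where a joint would pass 70% of its speed; a pose out of reach is approached as far as the arm can. A call with a gripper value outside its range is refused whole. The fingers move at their own pace and stop on an object; FORCE is the grip in N (left out, the last holds). Time passes only in rows, so rows that repeat a pose let the fingers close. It gives the time, the measured TCP pose, the force, the opening and the grip force at its end, in the units of the state.
- r.sense(): the state, without advancing time (a new reading comes with each control period).
- cams.grab_frame(name): name is "scene" or "top"; returns a dict with "image" (480x640x3 uint8, red, green, blue), "fx", "fy", "cx", "cy" (pixels), "D" ([k1, k2, p1, p2, k3] as OpenCV has them; the pictures are not rectified), "position" and "orientation" of the camera in the world. Camera axes: x right, y down, z forward; pixel columns grow to the right and rows downward; lengths in mm; the calibration is good to about 2 mm. A picture is of the moment at which its call begins. There is no depth.
- sign_off(): hands the job in; it is judged then, once.
The state is a dict: "clock": time; "qpos": joint angles; "qvel": joint speeds; "joint_efforts": joint torques, N m; "eef_pos": TCP position; "tcp_rot": TCP orientation; "contact_force": force on the tool from outside, world axes, zero at the start; "wrist_torque": the same for the moment, N m; "opening": opening from 0.0 (shut) to 1.0 (fully open); "grasp_force": force on a finger pad.
Only numpy, scipy, OpenCV 4.12 (cv2) and the standard library are available. Lean on these libraries where they do the work, as an engineer would, in place of code of your own. Each camera call takes 0.05 s, during which the arm holds its last target. There are 200 camera calls.

TASK

Open the dial padlock on the ink case: turn its black dial, click by click, until the white mark meets the red mark on the lock, then pull the shackle straight out as far as it goes while the lock still lies in its nest. Then lift the open lock out and finish while still holding it up in the gripper, at rest over the middle of the green tray and a hand's breadth (10 cm) or more above the table, without letting it touch the tray. Leave the bottles and ink pots where they stand.

Things in the scene. Friction and masses are not known exactly. Their poses are not given: they have to be found in the camera images.
- lock_center (a point): Centre of the brass body of the loose dial padlock lying on its back in a nest on the ink case: 56 (lock x) x 60 (y) x 26 mm (z), whole lock 0.3 to 0.5 kg. Axes: z out of the dial face (up at the start), -x towards the shackle (to the robot's side at the start). A small red mark is on the top face at the +x edge. At the start its underside is 66 mm above the table.
- dial_grip (a point): Point on the dial's axis to grip at, 37 mm above lock_center along lock z. The dial: a black disc (41 mm across), its face 20 mm below this point, with an upright black grip fin 40 mm long, 12 mm wide, its top 7 mm above this point. The point turns with the dial: x along the fin to the end with the white mark, y across the fin (the way to pinch it).
- dial (a joint): Dial angle on the lock, rad, positive counter-clockwise from above. 0: white mark at the red mark (lock +x), the one open notch. A spring clicks it into 18 notches a turn (0.349 rad apart; about 0.08 N m to pass to the next); let go, it stays in its notch. It starts 2 to 4 clicks positive, so turn it clockwise. Only within about 0.08 of 0 can the shackle be pulled.
- shackle_bar (a point): Middle of the cross bar of the U-shaped steel shackle (round bar, 8 mm thick), along lock y, straight for 26 mm; 40 mm free between the legs; closed, 51 mm between bar and body. At the start 79 mm above the table and 29 mm above the case's lid below it. Axes as the lock's. Lifted by this bar, the lock swings down and hangs from it, lock_center about 117 mm below.
- shackle (a joint): How far the shackle is pulled out of the lock, m: 0 closed, 0.034 fully out (stop; it stays in the lock). It slides along lock -x against about 3 N of friction and stays where it is left. The leg at lock y = -24 mm runs through a fixed brass staple arch close to the body (35 mm wide, top 28 mm above the lock's underside), and is clear of it from about 0.027.
- case: Low steel case, blue with a grey lid, fixed: 224 x 254 mm, lid 50 mm above the table. Origin at the centre of its underside, axes as the lock's at the start; lock_center starts at x = +30 mm, y = 0. The lock's nest is a 16 mm plate on the lid with low lugs (8 mm high, about 1.5 mm clear) on all four sides; the lock lifts out upwards once the shackle is out.
- tray: Green shallow open hand-over tray, 160 x 180 x 22 mm high, fixed on the table to the left or right of the case; origin at the centre of its underside.
- tub: Clear open plastic tub, 150 x 180 x 70 mm high, fixed on the table on the other side of the case; origin at the centre of its underside. Not used.
- bottle_a_mid (a point): Middle of the dark blue ink bottle, 62 mm across, 150 mm tall, standing at the far side, beyond the tray and tub; this point is 50 mm above its foot.
- bottle_b_mid (a point): Middle of the dark brown ink bottle, 62 mm across, 150 mm tall, standing at the far side, beyond the tray and tub; this point is 50 mm above its foot.
- bottle_c_mid (a point): Middle of the red ink bottle, 62 mm across, 150 mm tall, standing at the far side, beyond the tray and tub; this point is 50 mm above its foot.
- pot_a_mid (a point): Middle of the small blue ink pot, 40 mm across, 55 mm tall, standing loose on the case's lid beside and behind the lock.
- pot_b_mid (a point): Middle of the small teal ink pot, 40 mm across, 55 mm tall, standing loose on the case's lid beside and behind the lock.
Things that resemble listed ones, but are neither listed nor needed, are in the scene too. Of the things shaped like the tray, the green one is meant. What is shaped like the part that bears lock_center but purple is not meant.

How it is judged (in metres and radians):
On the way, in this order (a step that is already met when the one before it is completed fails the run):
1. the dial stands in the open notch (white mark at the red mark, within 0.08 rad) with the shackle still closed (value of joint dial between -0.08 and 0.08 rad and value of joint shackle below 0.004 m), for 0.2 s.
2. the shackle is pulled out (28 mm or more of 34) while the lock still lies in its nest (within 15 mm) (value of joint shackle above 0.028 m and distance of lock_center from where it was at the start of the episode below 0.015 m), for 0.1 s.
At the end, for the whole second after the job is handed in: The gripper holds the open lock (shackle out 24 mm or more), at rest (under 0.05 m/s and 0.6 rad/s), the centre of its body more than 0.10 m above the table and within 60 mm of the tray's middle seen from above, carried by the fingers alone (touching neither tray nor case) (value of joint shackle above 0.024 m and height (world z) of lock_center above 0.1 m and horizontal distance between lock_center and tray below 0.06 m and contact force between the fingers and lock above 0.5 N and contact force between lock and tray below 0.2 N and contact force between lock and case below 0.2 N and linear speed of lock below 0.05 m/s and angular speed of lock below 0.6 rad/s); the arm keeps its last pose, push and grip.
It fails at once if a bottle or ink pot is moved by more than 30 mm (distance of any of bottle_a_mid, bottle_b_mid, bottle_c_mid, pot_a_mid, pot_b_mid from where it was at the start of the episode above 0.03 m).
It fails at once if the lock touches the tray (contact force between lock and tray above 1 N).
It also fails if it takes over 70 s, if anything falls off the work surface, if the arm or the gripper's body presses on something with over 40 N, if the wrist force passes 120 N, or if a joint passes its speed limit or range.

## Working session

There is one attempt and no reset: what is moved stays moved. The work goes in short steps, Python scripts to look and compute and a shell command to move; the robot and the scene stay as the last step left them, time stands still between calls to the robot, and variables do not carry over. Pictures are saved under pics/ and viewed, at most 13 in all, crops included, and the job is handed in when it is done.

```bash
ls; mkdir -p pics
python3 - <<'E'
from rig import r,cams
import cv2
for n in("scene","top"):
    f=cams.grab_frame(n); cv2.imwrite(f"pics/{n}0.png",f["image"][:,:,::-1])
    print(n,{k:v for k,v in f.items() if k!="image"})
print(r.sense(),r.finger_overhang)
E
```

```text
pics
scene {'fx': 571.9488881776375, 'fy': 571.9488881776375, 'cx': 327.909743002344, 'cy': 242.06151945530814, 'D': array([0.03800768, 0.        , 0.        , 0.        , 0.        ]), 'position': array([1699.38458644,  -79.2888943 ,  876.86612085]), 'orientation': array([-2.134127  , -0.00952258,  1.59214388])}
top {'fx': 466.2074369618713, 'fy': 466.2074369618713, 'cx': 319.20268020892985, 'cy': 235.67604799805474, 'D': array([-0.00340252,  0.        ,  0.        ,  0.        ,  0.        ]), 'position': array([ 327.66631303, -110.74748233, 1158.09196217]), 'orientation': array([-3.04220333,  0.02229675, -1.57323709])}
{'clock': 0.1, 'qpos': array([-1.19440754e+00,  3.53599451e-01,  1.63406028e+00, -3.82213777e-05,
        1.15519985e+00, -2.41168653e-03]), 'qvel': array([-0.00022877, -0.00137237, -0.00209239, -0.00094172, -0.00084667,
        0.00127459]), 'joint_efforts': array([ 3.71263659e-04, -6.06354761e+01, -3.42818391e+01,  5.63664912e-05,
        3.80768513e-03, -2.02005154e-06]), 'eef_pos': array([ 230.962752  , -580.32332766,  249.6236746 ]), 'tcp_rot': array([-3.14032564e+00,  3.18926806e-05,  3.78815950e-01]), 'contact_force': array([0.23070375, 0.30763899, 0.49770619]), 'wrist_torque': array([ 0.05434592, -0.02771737,  0.00839474]), 'grasp_force': 0.0, 'opening': 1.0016783785197387} 19.0
```

View pics/top0.png

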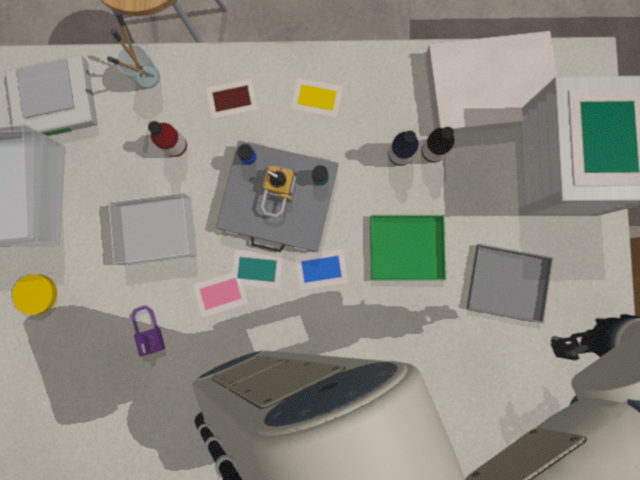

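View pics/scene0.png

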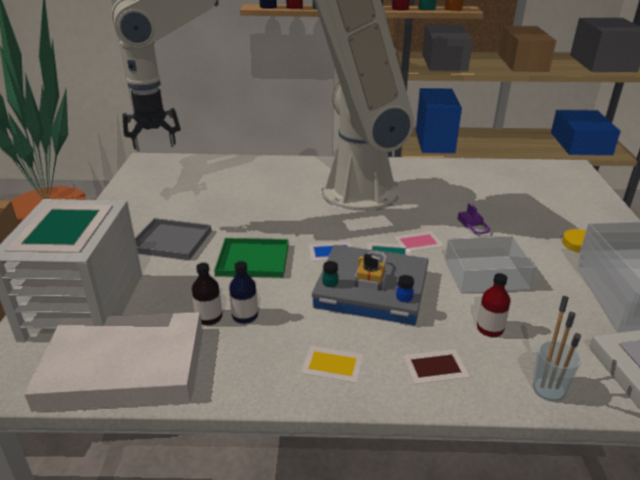

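Top view: case lid about (278,196), slightly turned, lock at (278,182), shackle at (270,205) to the robot's side, green tray at (407,248), pots at (247,154) and (320,175). The scene view agrees: lock at (370,270), tray at (253,257).

```bash
cat > h.py <<'E'
import numpy as np,cv2
from rig import r,cams
from scipy.spatial.transform import Rotation as R
def K(f): return np.array([[f["fx"],0,f["cx"]],[0,f["fy"],f["cy"]],[0,0,1.]])
def plane(f,px,z):
    p=cv2.undistortPoints(np.float64(px).reshape(-1,1,2),K(f),f["D"])[:,0]
    d=R.from_euler("xyz",f["orientation"]).apply(np.c_[p,np.ones(len(p))])
    o=f["position"]; return o+d*((z-o[2])/d[:,2])[:,None]
def pix(f,P):
    M=R.from_euler("xyz",f["orientation"]).inv()
    c=M.apply(np.atleast_2d(P)-f["position"])
    return cv2.projectPoints(c,np.zeros(3),np.zeros(3),K(f),f["D"])[0][:,0]
def hsv(f): return cv2.cvtColor(f["image"],cv2.COLOR_RGB2HSV)
def big(m):
    c=cv2.findContours(m.astype(np.uint8),cv2.RETR_EXTERNAL,cv2.CHAIN_APPROX_NONE)[0]
    return max(c,key=cv2.contourArea)
E
python3 - <<'E'
from h import *
for n in("top","scene"):
    f=cams.grab_frame(n);H=hsv(f);h,s,v=[H[...,i].astype(int) for i in range(3)]
    g=big((h>50)&(h<75)&(s>120)) if n=="top" else None
    if n=="top":
        print("tray rim z22",cv2.minAreaRect(np.float32(plane(f,g[:,0],22)[:,:2])))
        c=big(cv2.morphologyEx(((s<60)&(v<115)).astype(np.uint8)*(np.indices(s.shape)[0]<255)*(np.indices(s.shape)[1]>200)*(np.indices(s.shape)[1]<350)*(np.indices(s.shape)[0]>130),cv2.MORPH_OPEN,np.ones((3,3))).astype(np.uint8))
        rect=cv2.minAreaRect(np.float32(plane(f,c[:,0],50)[:,:2]));print("lid",rect)
    x0,y0,w,hh=(200,120,150,140) if n=="top" else (300,230,140,105)
    b=(h>10)&(h<28)&(s>120)&(v>80)
    sub=np.zeros_like(b);sub[y0:y0+hh,x0:x0+w]=b[y0:y0+hh,x0:x0+w]
    ys,xs=np.nonzero(sub);print(n,"brass",xs.min(),xs.max(),ys.min(),ys.max())
    if n=="top":
        cc=big(sub);print(cv2.minAreaRect(np.float32(plane(f,cc[:,0],92)[:,:2])))
    cv2.imwrite(f"pics/{n}1.png",cv2.resize(f["image"][y0:y0+hh,x0:x0+w,::-1],None,fx=5,fy=4 if 0 else 5,interpolation=cv2.INTER_CUBIC)[:600,:800] if n=="scene" else cv2.resize(f["image"][150:225,240:340,::-1],None,fx=8,fy=8,interpolation=cv2.INTER_CUBIC))
E
```

```text
tray rim z22 ((411.5424499511719, -299.84375), (176.01504516601562, 153.8942108154297), 89.68122863769531)
lid ((558.9130249023438, 63.517677307128906), (224.2888946533203, 92.60077667236328), 35.44509506225586)
top brass 264 293 166 200
((555.611572265625, 8.206363677978516), (65.76631164550781, 71.90702819824219), 85.85344696044922)
scene brass 357 384 257 282
```

View pics/top1.png

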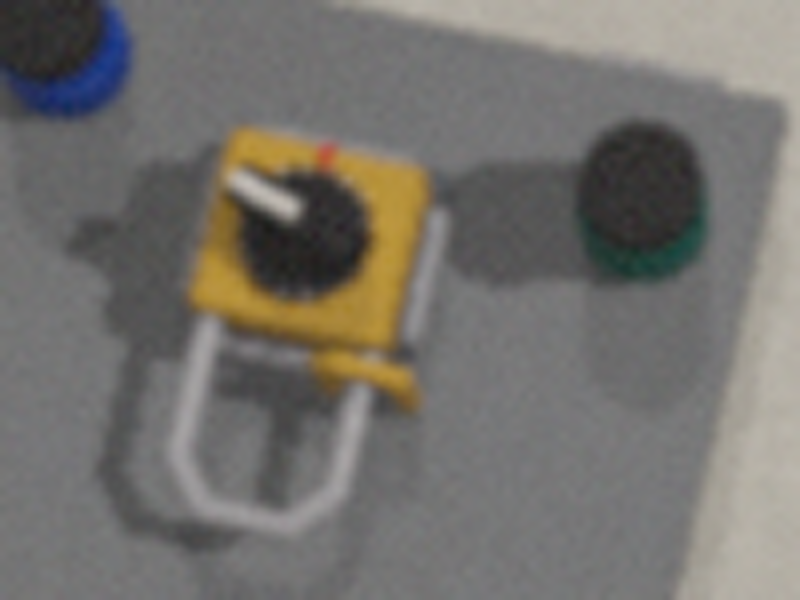

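View pics/scene1.png

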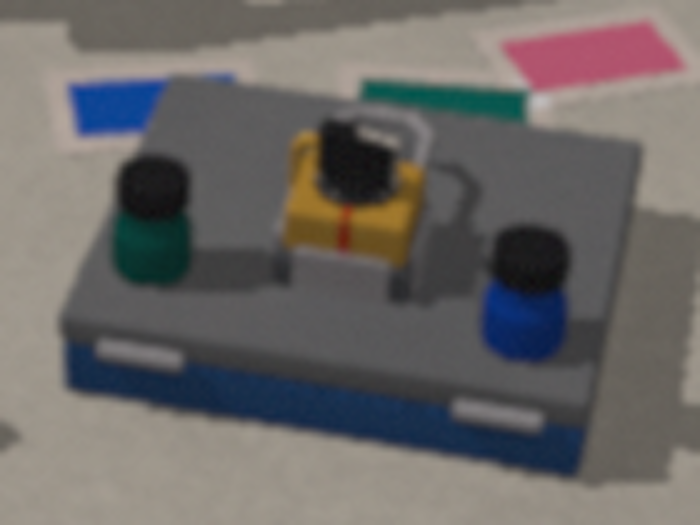

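Top crop (8x, offset 240,150): brass face far edge (237,130)-(430,165), red mark (326,155), dial disc centre (305,235), white fin mark (232,180)-(298,215), arch at (370,375), bar (235,515). Both views show the white mark roughly 3 clicks positive.

Run:
```python
from h import *
f=cams.grab_frame("top");I=f["image"];H=hsv(f);h,s,v=[H[...,i].astype(int) for i in range(3)]
q=lambda L:np.array(L)/8.+[240-.44,150-.44]
def line(p,c):
    a=plane(f,p,c);return np.round(a,1)
print("edge lid",line(q([(340,5),(785,100),(675,600)]),50))
print("brass far",line(q([(237,130),(430,165)]),92)); print("red",line(q([(326,155)]),92))
print("disc",line(q([(305,235)]),96)); w=line(q([(232,180),(298,215)]),123);print("white",w,np.degrees(np.arctan2(*(w[0]-w[1])[1::-1])))
print("bar z79",line(q([(190,500),(300,522)]),79)," legs L",line(q([(210,335),(178,440)]),79)," legs R",line(q([(360,400),(338,490)]),79))
g=(s<70)&(v>60)&(v<125)
```

```text
edge lid [[ 648.2    3.8   50. ]
 [ 617.5 -131.6   50. ]
 [ 464.9  -97.7   50. ]]
brass far [[598.9  29.4  92. ]
 [588.  -27.1  92. ]]
red [[591.2   3.3  92. ]]
disc [[566.6   8.8  96. ]]
white [[576.5  26.6 123. ]
 [566.3   7.8 123. ]] 61.51781425295946
bar z79 [[491.6  44.   79. ]
 [484.9  11.7  79. ]]  legs L [[540.7  38.6  79. ]
 [509.4  47.7  79. ]]  legs R [[521.   -5.8  79. ]
 [494.3   0.6  79. ]]
```

```bash
cat > go.py <<'E'
import sys,numpy as np
from rig import r
from scipy.spatial.transform import Rotation as R
# usage: go.py x y z yaw  (tool down)  -> shift & turn in tool axes
x,y,z,yaw=map(float,sys.argv[1:5]);s=r.sense()
T=R.from_euler("xyz",s["tcp_rot"]);G=R.from_euler("xyz",[np.pi,0,yaw])
d=T.inv().apply(np.array([x,y,z])-s["eef_pos"])/1000;w=(T.inv()*G).as_rotvec()
print("clock",s["clock"],"tcp",np.round(s["eef_pos"],1),np.round(s["tcp_rot"],3));print(np.round(d,4),np.round(w,3))
E
python3 go.py 566 8.8 250 0.379
python3 - <<'E'
from h import *
for n in ("top","scene"):
    f=cams.grab_frame(n);H=hsv(f);s=H[...,1];v=H[...,2]
    m=np.zeros(s.shape,bool);a=(slice(168,182),slice(266,281)) if n=="top" else (slice(252,264),slice(366,384))
    m[a]=(s[a]<70)&(v[a]>130);ys,xs=np.nonzero(m)
    P=plane(f,np.c_[xs,ys],123)[:,:2];c=P.mean(0);u=np.linalg.svd(P-c)[2][0];print(n,len(P),c,np.degrees(np.arctan2(u[1],u[0])))
E
```

```text
clock 0.25 tcp [ 231.1 -580.5  249.9] [-3.141  0.     0.379]
[ 5.291e-01 -4.236e-01  2.000e-04] [-0.001  0.    -0.   ]
top 23 [571.4796815   18.67701013] 65.44251423362205Traceback (most recent call last):
  File "<stdin>", line 6, in <module>
  File "h.py", line 6, in plane
    p=cv2.undistortPoints(np.float64(px).reshape(-1,1,2),K(f),f["D"])[:,0]
      ~~~~~~~~~~~~~~~~~~~^^^^^^^^^^^^^^^^^^^^^^^^^^^^^^^^^^^^^^^^^^^^
cv2.error: OpenCV(4.12.0) /io/opencv/modules/calib3d/src/undistort.dispatch.cpp:347: error: (-215:Assertion failed) CV_IS_MAT(_src) && CV_IS_MAT(_dst) && (_src->rows == 1 || _src->cols == 1) && (_dst->rows == 1 || _dst->cols == 1) && _src->cols + _src->rows - 1 == _dst->rows + _dst->cols - 1 && (CV_MAT_TYPE(_src->type) == CV_32FC2 || CV_MAT_TYPE(_src->type) == CV_64FC2) && (CV_MAT_TYPE(_dst->type) == CV_32FC2 || CV_MAT_TYPE(_dst->type) == CV_64FC2) in function 'cvUndistortPointsInternal'
```

```bash
python3 -m crank '[[0.176,-0.141,0,0,0,0,0],[0.176,-0.141,0,0,0,0,0],[0.176,-0.141,0,0,0,0,0],[0.176,-0.141,0,0,0,0,0],[0.176,-0.141,0,0,0,0,0]]' 30; python3 -m crank '[[0.176,-0.141,0,0,0,0,0],[0.176,-0.141,0,0,0,0,0],[0.176,-0.141,0,0,0,0,0],[0.176,-0.141,0,0,0,0,0],[0.176,-0.141,0,0,0,0,0]]'; python3 go.py 566 8.8 200 1.17
```

```text
clock: 0.85
eef_pos: [343.5, -381.5, 250.3]
tcp_rot: [-3.141, -0.001, 0.38]
contact_force: [-0.3, -1.0, -1.0]
opening: 1.002
grasp_force: 0.0
clock: 1.35
eef_pos: [455.2, -185.6, 250.5]
tcp_rot: [-3.141, -0.001, 0.381]
contact_force: [0.4, 0.1, -0.2]
opening: 0.999
grasp_force: 0.0
clock 1.35 tcp [ 455.2 -185.6  250.5] [-3.141e+00 -1.000e-03  3.810e-01]
[ 0.175  -0.1393  0.0507] [ 0.    -0.001 -0.789]
```

```bash
python3 -m crank '[[0.175,-0.139,0.05,0,0,-0.789,0],[0.175,-0.139,0.05,0,0,-0.789,0],[0.175,-0.139,0.05,0,0,-0.789,0],[0.175,-0.139,0.05,0,0,-0.789,0],[0.175,-0.139,0.05,0,0,-0.789,0]]'; python3 -m crank '[[0,0,0,0,0,-0.04,0],[0,0,0,0,0,-0.04,0]]';  python3 go.py 566 8.8 119.5 1.17
```

```text
clock: 1.85
eef_pos: [566.2, 8.4, 199.5]
tcp_rot: [-3.142, -0.001, 1.137]
contact_force: [-0.4, 0.2, 0.6]
opening: 0.999
grasp_force: 0.0
clock: 2.05
eef_pos: [565.2, 6.3, 199.8]
tcp_rot: [-3.141, 0.0, 1.171]
contact_force: [0.8, -0.3, 1.0]
opening: 0.998
grasp_force: 0.0
clock 2.05 tcp [565.2   6.3 199.8] [-3.141  0.     1.171]
[ 0.0027 -0.0001  0.0803] [-0.001  0.     0.001]
```

```bash
python3 -m crank '[[0.003,0,0.04,0,0,0,0.2],[0.003,0,0.06,0,0,0,0.2],[0.003,0,0.08,0,0,0,0.2],[0.003,0,0.08,0,0,0,0.2],[0.003,0,0.08,0,0,0,0.2]]' 25
python3 - <<'E'
from h import *
s=r.sense();print(s["eef_pos"],s["contact_force"])
f=cams.grab_frame("scene");p=pix(f,s["eef_pos"])[0].astype(int);print(p)
cv2.imwrite("pics/s2.png",cv2.resize(f["image"][p[1]-50:p[1]+50,p[0]-65:p[0]+65,::-1],None,fx=6,fy=6,interpolation=cv2.INTER_CUBIC))
E
```

```text
clock: 2.55
eef_pos: [566.2, 7.6, 120.7]
tcp_rot: [-3.141, 0.0, 1.167]
contact_force: [0.4, -0.6, -0.7]
opening: 0.8
grasp_force: 0.0
[566.21775468   7.57635138 120.71350643] [ 0.38892708 -0.59954147 -0.6930206 ]
[371 257]
```

View pics/s2.png

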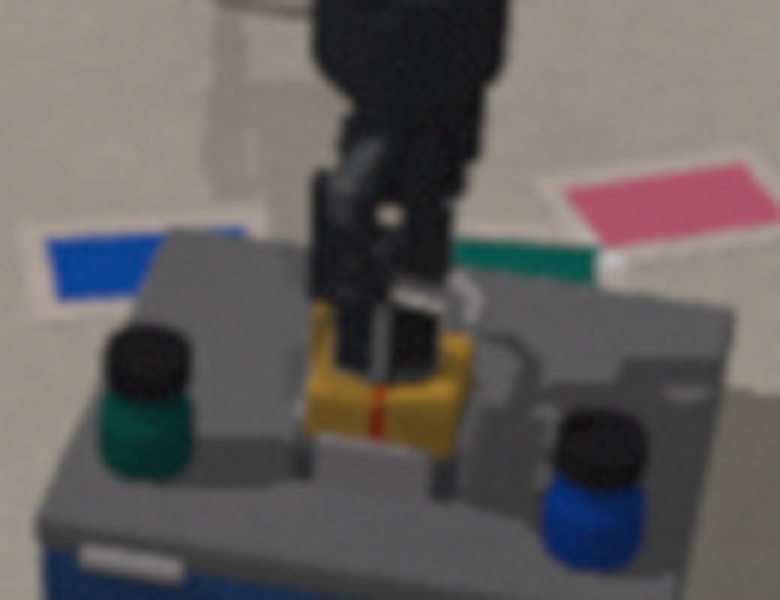

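The fingers straddle the fin (white mark at (415,300), red mark at (378,410) in the crop), well clear of the pots. Closing.

```bash
python3 -m crank '[[0,0,0,0,0,0,0.6],[0,0,0,0,0,0,0.8],[0,0,0,0,0,0,1],[0,0,0,0,0,0,1],[0,0,0,0,0,0,1]]' 25; python3 -m crank '[[0,0,0,0,0,0,1],[0,0,0,0,0,0,1]]';python3 -c "
from rig import r;s=r.sense();print(s['contact_force'],s['wrist_torque'])"
```

```text
clock: 3.1
eef_pos: [566.4, 8.2, 120.8]
tcp_rot: [3.141, -0.0, 1.169]
contact_force: [-2.2, -0.7, 6.2]
opening: 0.138
grasp_force: 28.6
clock: 3.3
eef_pos: [566.4, 8.2, 120.7]
tcp_rot: [3.141, -0.0, 1.169]
contact_force: [-1.0, -0.1, 6.6]
opening: 0.135
grasp_force: 28.6
[-0.95876861 -0.06424779  6.59921096] [ 0.06436536  0.29369306 -0.00908239]
```

```bash
python3 -m crank '[[0,0,0,0,0,0.14,1],[0,0,0,0,0,0.28,1],[0,0,0,0,0,0.42,1],[0,0,0,0,0,0.56,1],[0,0,0,0,0,0.70,1]]'; python3 -m crank '[[0,0,0,0,0,0.14,1],[0,0,0,0,0,0.28,1],[0,0,0,0,0,0.42,1],[0,0,0,0,0,0.56,1],[0,0,0,0,0,0.696,1]]'; python3 -m crank '[[0,0,0,0,0,0,1],[0,0,0,0,0,0,1]]';python3 -c "
from rig import r;s=r.sense();print(s['contact_force'],s['wrist_torque'],s['qpos'])"
```

```text
clock: 3.8
eef_pos: [566.3, 8.3, 120.8]
tcp_rot: [-3.141, -0.0, 0.463]
contact_force: [-2.1, 2.0, 7.0]
opening: 0.13
grasp_force: 28.8
clock: 4.3
eef_pos: [566.2, 8.4, 120.8]
tcp_rot: [-3.141, 0.0, -0.233]
contact_force: [-2.9, 1.9, 6.1]
opening: 0.138
grasp_force: 28.8
clock: 4.5
eef_pos: [566.4, 8.3, 120.8]
tcp_rot: [-3.141, -0.0, -0.227]
contact_force: [-1.9, 0.8, 5.2]
opening: 0.133
grasp_force: 28.7
[-1.85163325  0.80214232  5.23525078] [ 0.10253505  0.17606904 -0.08590856] [1.18108225e-02 4.19778353e-01 1.86622067e+00 2.60067339e-04
 8.55102240e-01 1.80984648e+00]
```

Dial turned 4 clicks. Release, raise, and look.

```bash
python3 -m crank '[[0,0,0,0,0,0,0.6],[0,0,0,0,0,0,0.55],[0,0,-0.01,0,0,0,0.5],[0,0,-0.05,0,0,0,0.5],[0,0,-0.09,0,0,0,0.5]]'; python3 -m crank '[[-0.10,0,0,0,0,-0.15,0.5],[-0.2,0,0,0,0,-0.3,0.5],[-0.2,0,0,0,0,-0.45,0.5],[-0.2,0,0,0,0,-0.6,0.5],[-0.2,0,0,0,0,-0.74,0.5]]'
python3 - <<'E'
from h import *
f=cams.grab_frame("top")
cv2.imwrite("pics/t2.png",cv2.resize(f["image"][150:225,240:340,::-1],None,fx=8,fy=8,interpolation=cv2.INTER_CUBIC))
f=cams.grab_frame("scene")
cv2.imwrite("pics/s3.png",cv2.resize(f["image"][230:305,330:430,::-1],None,fx=8,fy=8,interpolation=cv2.INTER_CUBIC))
E
```

```text
clock: 5.0
eef_pos: [565.5, 8.1, 211.1]
tcp_rot: [3.141, 0.002, -0.227]
contact_force: [0.9, -0.4, 0.3]
opening: 0.497
grasp_force: 0.0
clock: 5.5
eef_pos: [364.9, 53.4, 209.8]
tcp_rot: [-3.14, 0.004, 0.52]
contact_force: [1.0, -0.2, 0.2]
opening: 0.501
grasp_force: 0.0
```

View pics/t2.png

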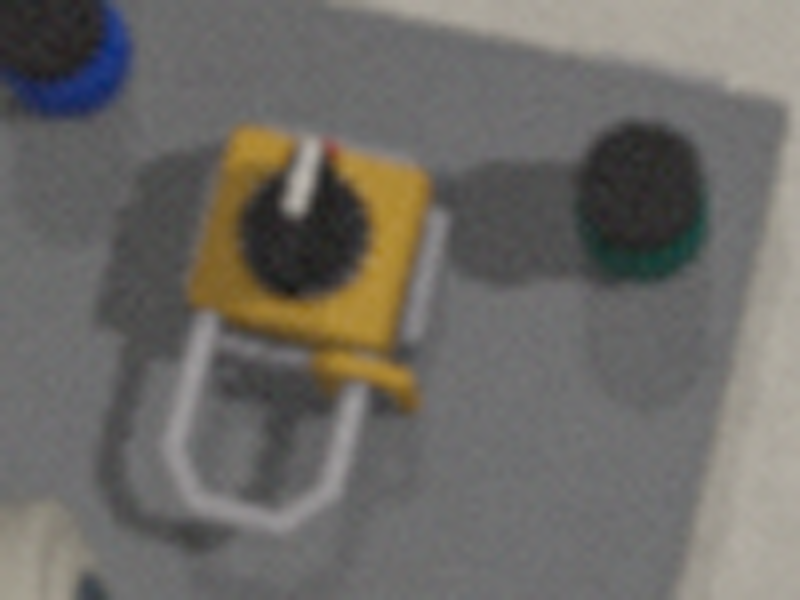

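View pics/s3.png

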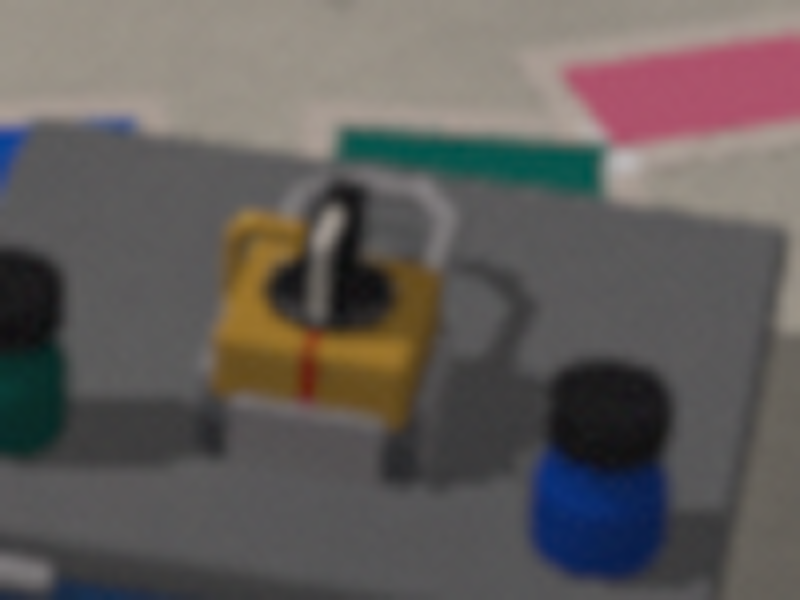

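The white mark points at the red mark in both views: top (295,210)-(312,140) against red (330,148), scene (318,270) above red (308,365). Now the shackle bar, at about (486,27,79).

```bash
python3 go.py 486 27 150 1.344
```

```text
clock 5.6 tcp [370.8  53.4 211.1] [ 3.141e+00 -2.000e-03  5.160e-01]
[0.087  0.0797 0.0613] [ 0.001 -0.001 -0.828]
```

```bash
python3 -m crank '[[0.02,0.02,0.01,0,0,-0.15,0.5],[0.04,0.04,0.03,0,0,-0.3,0.5],[0.06,0.06,0.05,0,0,-0.45,0.5],[0.087,0.08,0.061,0,0,-0.6,0.5],[0.087,0.08,0.061,0,0,-0.74,0.5]]';python3 go.py 486 27 150 1.344; python3 -m crank '[[0,0,0,0,0,-0.088,0.5],[0,0,0,0,0,-0.088,0.5],[0,0,0,0,0,-0.088,0.5]]';python3 go.py 486 27 80 1.344
```

```text
clock: 6.1
eef_pos: [491.1, 25.3, 148.1]
tcp_rot: [3.14, -0.0, 1.253]
contact_force: [-0.3, -0.3, -0.2]
opening: 0.5
grasp_force: 0.0
clock 6.1 tcp [491.1  25.3 148.1] [ 3.14  -0.     1.253]
[ 0.     -0.0054 -0.0019] [ 0.002 -0.    -0.091]
clock: 6.4
eef_pos: [487.2, 25.9, 149.4]
tcp_rot: [3.141, -0.0, 1.335]
contact_force: [0.4, 0.1, -0.1]
opening: 0.501
grasp_force: 0.0
clock 6.4 tcp [487.2  25.9 149.4] [ 3.141 -0.     1.335]
[ 0.0008 -0.0015  0.0694] [ 0.    -0.    -0.009]
```

```bash
python3 -m crank '[[0,-0.001,0.02,0,0,-0.009,0.5],[0.001,-0.001,0.04,0,0,-0.009,0.5],[0.001,-0.001,0.055,0,0,-0.009,0.5],[0.001,-0.001,0.07,0,0,-0.009,0.5],[0.001,-0.001,0.07,0,0,-0.009,0.5]]' 40; python3 -m crank '[[0,0,0,0,0,0,0.7],[0,0,0,0,0,0,0.8],[0,0,0,0,0,0,1],[0,0,0,0,0,0,1],[0,0,0,0,0,0,1]]'; python3 go.py 486 27 80 1.344; python3 -c "
from rig import r;s=r.sense();print(s['contact_force'],s['wrist_torque'])"
```

```text
clock: 6.9
eef_pos: [484.9, 27.3, 78.1]
tcp_rot: [-3.139, 0.001, 1.346]
contact_force: [0.1, -0.3, 0.6]
opening: 0.5
grasp_force: 0.0
clock: 7.4
eef_pos: [486.1, 27.2, 79.8]
tcp_rot: [3.141, -0.0, 1.349]
contact_force: [0.3, -2.1, 2.4]
opening: 0.079
grasp_force: 38.4
clock 7.4 tcp [486.1  27.2  79.8] [ 3.141 -0.     1.349]
[-0.0002 -0.     -0.0002] [ 0.001 -0.     0.005]
[ 0.28236547 -2.05571338  2.43313091] [-0.33545315 -0.00367994 -0.15016951]
```

```bash
python3 -m crank '[[0,-0.006,0,0,0,0,1],[0,-0.012,0,0,0,0,1],[0,-0.018,0,0,0,0,1],[0,-0.024,0,0,0,0,1],[0,-0.028,0,0,0,0,1]]'; python3 -m crank '[[0,-0.002,0,0,0,0,1],[0,-0.004,0,0,0,0,1],[0,-0.006,0,0,0,0,1],[0,-0.006,0,0,0,0,1]]'
python3 - <<'E'
from h import *
s=r.sense();print(s['contact_force'],s['wrist_torque'])
f=cams.grab_frame("scene")
cv2.imwrite("pics/s4.png",cv2.resize(f["image"][230:305,330:430,::-1],None,fx=8,fy=8,interpolation=cv2.INTER_CUBIC))
E
```

```text
clock: 7.9
eef_pos: [457.7, 33.7, 79.3]
tcp_rot: [-3.142, -0.0, 1.35]
contact_force: [3.4, -0.7, 0.6]
opening: 0.077
grasp_force: 38.1
clock: 8.3
eef_pos: [452.2, 34.8, 79.2]
tcp_rot: [-3.141, 0.0, 1.35]
contact_force: [1.7, 0.5, 1.1]
opening: 0.078
grasp_force: 38.2
[1.70756714 0.53057351 1.14016182] [ 0.03852064 -0.29524935  0.05443576]
```

View pics/s4.png

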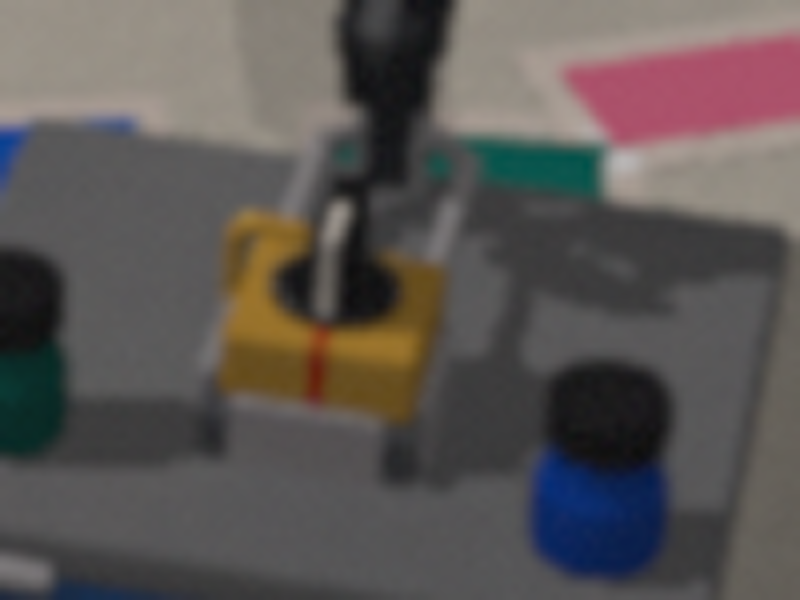

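Scene crop: the shackle stands well out (bar at (390,140)), mark still at the red one, lock in its nest. Release, rise, and turn to grip the body across lock y.

```bash
python3 -m crank '[[0,0,0,0,0,0,0.8],[0,0,0,0,0,0,0.6],[0,0,-0.03,0,0,0,0.5],[0,0,-0.07,0,0,0,0.5],[0,0,-0.12,0,0,0,0.3]]'; python3 -m crank '[[0,0,0,0,0,0.15,0.1],[0,0.03,0,0,0,0.3,0.1],[0,0.06,0,0,0,0.45,0.1],[0,0.1,0,0,0,0.6,0.1],[0,0.1,0,0,0,0.74,0.1]]'; python3 -m crank '[[0,0,0,0,0,0.15,0.1],[0,0,0,0,0,0.3,0.1],[0,0,0,0,0,0.45,0.1],[0,0,0,0,0,0.6,0.1],[0,0,0,0,0,0.74,0.1]]';python3 go.py 559 10 130 -0.227
```

```text
clock: 8.85
eef_pos: [450.7, 34.6, 199.2]
tcp_rot: [-3.137, 0.001, 1.35]
contact_force: [1.1, -0.3, -0.4]
opening: 0.656
grasp_force: 0.0
clock: 9.35
eef_pos: [554.0, 12.0, 199.3]
tcp_rot: [3.14, -0.002, 0.603]
contact_force: [-0.7, 0.7, -0.1]
opening: 0.901
grasp_force: 0.0
clock: 9.85
eef_pos: [549.4, 12.8, 198.8]
tcp_rot: [3.141, 0.002, -0.136]
contact_force: [0.1, -0.2, 0.4]
opening: 0.9
grasp_force: 0.0
clock 9.85 tcp [549.4  12.8 198.8] [ 3.141e+00  2.000e-03 -1.360e-01]
[0.01   0.0015 0.0688] [0.    0.002 0.091]
```

```bash
python3 -m crank '[[0.01,0.001,0.02,0,0,0.091,0.1],[0.01,0.001,0.05,0,0,0.091,0.1],[0.01,0.001,0.069,0,0,0.091,0.1],[0.01,0.001,0.069,0,0,0.091,0.1],[0.01,0.001,0.069,0,0,0.091,0.1]]'; python3 go.py 559 10 91 -0.227;  python3 - <<'E'
from h import *
f=cams.grab_frame("top");I=hsv(f)
cv2.imwrite("pics/t5.png",cv2.resize(f["image"][140:260,210:350,::-1],None,fx=5,fy=5,interpolation=cv2.INTER_CUBIC))
E
```

```text
clock: 10.35
eef_pos: [559.5, 10.5, 130.2]
tcp_rot: [3.141, 0.001, -0.221]
contact_force: [0.4, 0.7, 0.5]
opening: 0.901
grasp_force: 0.0
clock 10.35 tcp [559.5  10.5 130.2] [ 3.141e+00  1.000e-03 -2.210e-01]
[-0.0004  0.0006  0.0392] [0.    0.001 0.006]
```

View pics/t5.png

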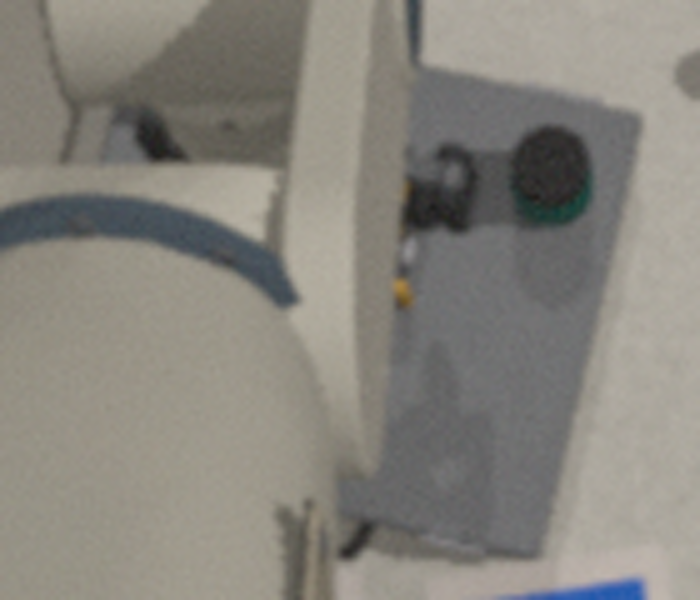

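The arm hides the lock, but the right finger (440,190) is clear of the teal pot (550,175). Descending.

```bash
python3 -m crank '[[0,0,0.012,0,0,0.006,0.1],[0,0.001,0.024,0,0,0.006,0.1],[0,0.001,0.032,0,0,0.006,0.1],[0,0.001,0.039,0,0,0.006,0.1],[0,0.001,0.039,0,0,0.006,0.1]]' 60; python3 -m crank '[[0,0,0,0,0,0,0.2],[0,0,0,0,0,0,0.3],[0,0,0,0,0,0,0.4],[0,0,0,0,0,0,0.6],[0,0,0,0,0,0,0.6]]';python3 go.py 559 10 91 -0.227; python3 -c "
from rig import r;s=r.sense();print(s['contact_force'],s['wrist_torque'])"
```

```text
clock: 10.9
eef_pos: [558.9, 9.6, 90.0]
tcp_rot: [3.141, 0.002, -0.227]
contact_force: [-0.7, 0.5, -1.3]
opening: 0.9
grasp_force: 0.0
clock: 11.4
eef_pos: [560.1, 9.9, 92.2]
tcp_rot: [-3.141, -0.001, -0.227]
contact_force: [-1.2, 2.1, 6.0]
opening: 0.689
grasp_force: 65.3
clock 11.4 tcp [560.1   9.9  92.2] [-3.141e+00 -1.000e-03 -2.270e-01]
[-0.0011  0.0001  0.0012] [-0.001 -0.001 -0.   ]
[-1.18545276  2.11385093  5.97346477] [ 0.35066346  0.1717103  -0.07589005]
```

```bash
python3 -m crank '[[0,0,-0.006,0,0,0,1],[0,0,-0.015,0,0,0,1],[0,0,-0.03,0,0,0,1],[0,0,-0.045,0,0,0,1],[0,0,-0.06,0,0,0,1]]' 80;  python3 -m crank '[[0,0,-0.03,0,0,0,1],[0,0,-0.06,0,0,0,1],[0,0,-0.08,0,0,0,1],[0,0,-0.08,0,0,0,1]]'; python3 go.py 411.5 -300 230 -0.227
python3 - <<'E'
from h import *
f=cams.grab_frame("scene")
cv2.imwrite("pics/s6.png",cv2.resize(f["image"][160:320,290:450,::-1],None,fx=3.7,fy=3.7,interpolation=cv2.INTER_CUBIC))
E
```

```text
clock: 11.9
eef_pos: [559.3, 9.5, 152.1]
tcp_rot: [3.141, 0.001, -0.227]
contact_force: [0.3, 0.3, -4.5]
opening: 0.678
grasp_force: 88.1
clock: 12.3
eef_pos: [561.1, 9.5, 234.5]
tcp_rot: [-3.14, -0.005, -0.227]
contact_force: [-0.1, 0.1, -5.2]
opening: 0.678
grasp_force: 88.5
clock 12.3 tcp [561.1   9.5 234.5] [-3.14  -0.005 -0.227]
[-0.0761  0.3353  0.0038] [-0.001 -0.005 -0.   ]
```

View pics/s6.png

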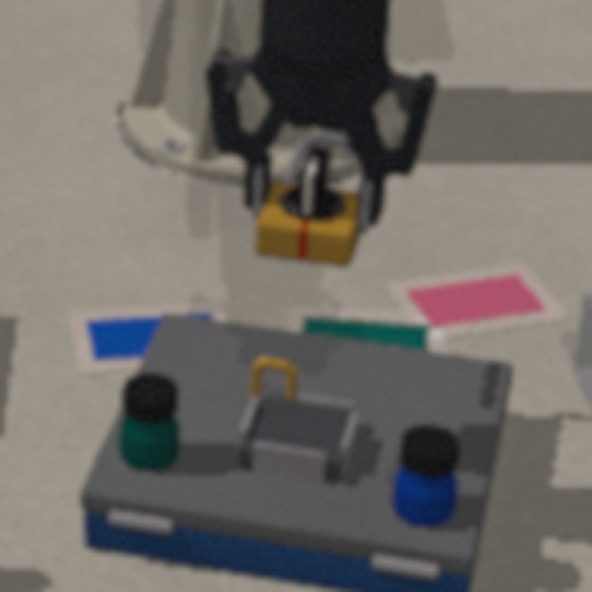

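The lock is held level, with staple, nest and both pots undisturbed. Carry it to the tray.

```bash
python3 -m crank '[[-0.004,0.016,0,0,0,0,1],[-0.011,0.05,0,0,0,0,1],[-0.019,0.085,0,0,0,0,1],[-0.027,0.12,0,0,0,0,1],[-0.035,0.155,0,0,0,0,1]]'; python3 -m crank '[[-0.008,0.035,0,0,0,0,1],[-0.016,0.07,0,0,0,0,1],[-0.024,0.105,0,0,0,0,1],[-0.033,0.14,0,0,0,0,1],[-0.04,0.165,0,0,0,0,1]]'; python3 go.py 405 -299 225 -0.227
```

```text
clock: 12.85
eef_pos: [488.3, -134.8, 229.5]
tcp_rot: [3.141, 0.003, -0.227]
contact_force: [-0.6, -0.8, -4.5]
opening: 0.678
grasp_force: 88.3
clock: 13.35
eef_pos: [411.8, -286.7, 229.6]
tcp_rot: [-3.141, 0.003, -0.228]
contact_force: [0.2, 1.4, -4.7]
opening: 0.679
grasp_force: 88.3
clock 13.35 tcp [ 411.8 -286.7  229.6] [-3.141e+00  3.000e-03 -2.280e-01]
[-0.0039  0.0135  0.0046] [-0.001  0.003 -0.001]
```

```bash
python3 -m crank '[[-0.002,0.006,0.002,0,0,0,1],[-0.004,0.012,0.004,0,0,0,1],[-0.004,0.013,0.004,0,0,0,1],[-0.004,0.013,0.004,0,0,0,1],[-0.004,0.013,0.004,0,0,0,1]]'; python3 -m crank '[[0,0,0,0,0,0,1],[0,0,0,0,0,0,1],[0,0,0,0,0,0,1],[0,0,0,0,0,0,1],[0,0,0,0,0,0,1]]'
python3 - <<'E'
from h import *
f=cams.grab_frame("scene");s=r.sense();print(s["qvel"].round(3),s["eef_pos"])
p=pix(f,s["eef_pos"])[0].astype(int)
cv2.imwrite("pics/s7.png",cv2.resize(f["image"][p[1]-60:p[1]+100,p[0]-80:p[0]+80,::-1],None,fx=3.7,fy=3.7,interpolation=cv2.INTER_CUBIC))
E
```

```text
clock: 13.85
eef_pos: [408.0, -296.3, 227.2]
tcp_rot: [-3.141, 0.0, -0.226]
contact_force: [-0.4, 0.6, -5.2]
opening: 0.677
grasp_force: 88.3
clock: 14.35
eef_pos: [407.7, -297.0, 227.3]
tcp_rot: [3.142, -0.0, -0.227]
contact_force: [0.5, -0.1, -4.2]
opening: 0.681
grasp_force: 88.3
[-0.     0.    -0.001  0.     0.001 -0.003] [ 407.71060499 -297.03276349  227.30124559]
```

View pics/s7.png

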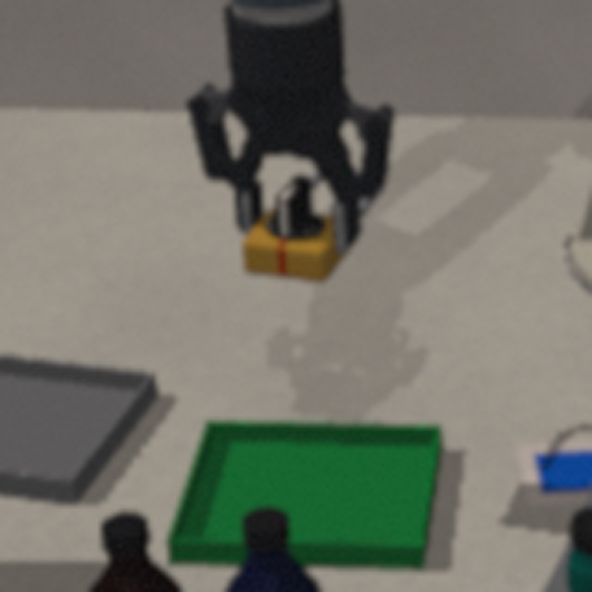

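The lock (290,245) is held still about 20 cm above the tray, the measured TCP puts it over the tray's middle, and the bottles and pots are untouched. Handing in.

```bash
python3 -c "
from rig import sign_off;print(sign_off())"
```

```text
the job is handed in; nothing more can be done
None
```

I opened the padlock in its nest by turning the dial 4 clicks and pulling the shackle about 33 mm, then handed in with the open lock held still about 20 cm above the middle of the green tray. The sign-off gave no verdict.

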